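Free the stuck till drawer through its service hole

TASK

The till on the bakery counter has lost power and its drawer is locked shut. Take the thin wooden dowel from its stand and, feeling your way, push it into the holes in the till's sloping rear panel until you find the one with the sprung latch behind it and the drawer pops open; the other two holes are blind. Then stand the thin dowel back in its own stand, fully down, let go, and leave everything else on the counter where it is.

Things in the scene. Friction and masses are not known exactly. Their poses are not given: they have to be found in the camera images.
- till: Cream metal till, fixed, 340 long x 300 wide x 100 mm high. Origin: centre of its underside, z up. Drawer opens to local -x, rear end is +x. A black screen stands on the roof near the drawer (to 280 mm high, local x -130 to -20). The upper rear edge is a sloping bare-metal panel from the roof (local x 116, z 100 mm) down to x 170, z 55, its outward normal 40 deg from vertical: (0.643, 0, 0.766).
- hole_a (a point): Mouth centre of an end hole, on the panel's outer face, till local (143, -50, 77.5) mm; axes as the till's. Three equal round holes, 15 mm wide with a 2 mm chamfer, stand in a row along local y, 50 mm apart, square to the panel: a rod enters along local (-0.643, 0, -0.766).
- hole_b (a point): Mouth centre of the middle hole, till local (143, 0, 77.5) mm. In every hole the rod meets metal 10 mm below the panel's outer face. In two of them (any two) this is a rigid boss and the rod goes no farther, however hard it is pushed.
- hole_c (a point): Mouth centre of the other end hole, till local (143, +50, 77.5) mm. Behind one of the three holes the metal is the latch's sprung pad: it yields at about 7 N, rising to 15 N, travels 14 mm at most, and frees the drawer after about 8 mm (rod about 18 mm deep). It springs back when the rod is withdrawn; the drawer stays out.
- till_drawer (a joint): How far the till's drawer is out, in m: 0 locked shut, 0.09 fully sprung out.
- dowel: The thin dowel: plain pale wooden rod, 10 mm across, 140 mm long, about 20 g, standing upright in its stand with its foot 10 mm above the counter. Origin at the centre of its foot (the lower end, which has a small chamfer); local z runs along the rod to its upper end.
- dowel_foot (a point): Centre of the thin dowel's foot.
- thin_stand: The thin dowel's stand: wooden block 70 x 70 x 50 mm, fixed, origin at the centre of its underside, z up. In the middle of its top a round hole 15 mm wide (2 mm chamfer) and 40 mm deep: its floor is 10 mm above the counter.
- thick_rod: A thick rod, 18 mm across and 140 mm long, standing the same way in the other stand; it does not fit the till's holes. Leave it. Origin at the centre of its foot, z along it.
- thick_stand: The thick rod's stand: equal block 70 x 70 x 50 mm with a 23 mm hole; origin at the centre of its underside. The two stands may change places; they stand at least 110 mm apart.
- mug: White mug, 80 mm across, 90 mm high; bystander. Origin at the centre of its underside.
- jar: Amber glass jar, 68 mm across, 100 mm high; bystander. Origin under its centre.
- card_reader: Black card reader lying flat, 150 x 75 x 25 mm; bystander. Origin under its centre.
- bell: Brass counter bell, 84 mm across, 52 mm high; bystander. Origin under its centre.
- plate: White saucer, 100 mm across, 16 mm high; bystander. Origin under its centre.
- spatula: Spatula with a dark handle lying on the counter; bystander.
- sugar: Clear glass jar with a steel cap, 60 mm across, 110 mm high; bystander. Origin under its centre.
Things that resemble listed ones, but are neither listed nor needed, are in the scene too. Leave any black look-alike of the thin_stand alone.

How it is judged (in metres and radians):
On the way, in this order (a step that is already met when the one before it is completed fails the run):
1. the thin dowel has been lifted clear of its stand (z of dowel_foot in the frame of thin_stand above 0.06 m), for 0.1 s.
2. the drawer springs out while the thin dowel's foot is in one of the holes (value of joint till_drawer above 0.02 m and (distance between dowel_foot and hole_a below 0.035 m or distance between dowel_foot and hole_b below 0.035 m or distance between dowel_foot and hole_c below 0.035 m)).
At the end, for the whole second after the job is handed in: The drawer is out by more than 70 mm; the thin dowel stands at rest in its own stand, foot within 5 mm of the hole's floor and within 8 mm of its axis, leaning less than 0.2 rad; it is released (value of joint till_drawer above 0.07 m and horizontal distance between dowel_foot and thin_stand below 0.008 m and z of dowel_foot in the frame of thin_stand below 0.015 m and angle between dowel's own z axis and vertical below 0.2 rad and linear speed of dowel below 0.02 m/s); the robot touches nothing.
It fails at once if one of the bystanders (thick rod, mug, jar, card reader, bell, plate, spatula, sugar jar) is moved by more than 30 mm (distance of any of thick_rod, mug, jar, card_reader, bell, plate, spatula, sugar from where it was at the start of the episode above 0.03 m).
It also fails if it takes over 54 s, if anything falls off the work surface, if the arm or the gripper's body presses on something with over 40 N, if the wrist force passes 120 N, or if a joint passes its speed limit or range.

ROBOT

A 7-joint arm with a two-finger parallel gripper is mounted at the origin on the work surface. World frame = base frame: x ahead of the robot, y to its left, z up, the work surface at z = 0. Lengths are in m, angles in degrees, forces in N, time in s.
With the tool pointing down it reaches from about 0.4 to 0.875 m from the base axis. Payload 4.4 kg.
Tool frame: the origin (TCP) lies between the finger pads; the fingertips stand 8 mm ahead of it and the grasp point (between the pads) lies 11 mm behind it; z points along the fingers, y is the line along which they close (so a half turn about z gives the same grasp; the last joint's range is limited). The gripper opens to 85 mm and grips with 20 to 120 N. Pads are 22 mm wide; open, the fingers measure 114 mm over their backs; the gripper's body (76 mm by 85 mm) begins 54 mm behind the grasp point. The pads swing forward as they close: fully open they stand 13 mm farther back than shut.
Start: joints at [-67.769, 36.005, 2.206, 86.941, -1.547, 57.084, -1.146], TCP at [0.285, 0.584, 0.239] pointing down, gripper open.
Joint ranges: [-175.42, 175.42], [-21.48, 121.26], [-71.46, 75.88], [10.55, 141.38], [-63.04, 243.04], [13.31, 113.54], [-168.57, 168.57]. Speed limits (degrees/s): [147.25, 147.25, 180, 180, 180, 180, 180].

INTERFACE

Orientations are given as a 3x3 rotation matrix whose columns are the frame's x, y, z axes.
In Python, from plant import bot, imaging gives the robot as it stands.
- The arm moves only by the shell command python3 -m jog 'ROWS' [OPENING] [FORCE]. ROWS is JSON, a list of rows, each a list of 4 numbers: the shift along the tool's x, y, z scaled (see below), then the turn about the tool's z scaled (see below). In form: [[tx, ty, tz, turn], ...]. A call has 1 to 10 rows; each row is the pose to reach, as a shift and turn from the pose commanded when the call began, along the tool's axes at that moment; what a row does not reach only later rows make up. The controller multiplies each number of a shift by 0.5 m and each number of a turn by 60 degrees. A row lasts 1/12 s, in which the tool goes at most 41.7 mm and 7.16 degrees, less where a joint would pass 70% of its speed; a pose out of reach is approached as far as the arm can. A call with a number of a shift or a turn outside -1 to 1 is refused whole. A call with a gripper value outside its range is refused whole. OPENING is the opening, from 0 (shut) to 1 (fully open), set as the call begins (- or left out, the last holds). The fingers move at their own pace and stop on an object; FORCE is the grip in N (left out, the last holds). Time passes only in rows, so rows that repeat a pose let the fingers close. It gives the time, the measured TCP pose, the force, the opening and the grip force at its end, in the units of the state.
- bot.sense(): the state, without advancing time (a new reading comes with each control period).
- imaging.snapshot(name): name is "scene" or "side" or "wrist"; returns (picture, depth): 420x560x3 uint8, red, green, blue; 420x560 float32, m along the optical axis (not along the pixel's ray), 0 where there is no reading.
- imaging.get_calibration(name): a dict with "fx", "fy", "cx", "cy" (pixels), "R" (3x3) and "t" (3): a world point X has camera coordinates R X + t. Camera axes: x right, y down, z forward; pixel columns grow to the right and rows downward; lengths in m; the calibration is good to about 2 mm. A picture is of the moment at which its call begins: read the wrist's pose just before it. get_calibration takes no time and is no camera call; for the wrist camera it gives the pose at the moment of the call.
- bot.sign_off(): hands the job in; it is judged then, once.
The state is a dict: "time_s": time; "joint_positions": joint angles; "qvel": joint speeds; "joint_torque": joint torques, N m; "eef_pos": TCP position; "ee_rot": TCP orientation; "wrist_force": force on the tool from outside, world axes, zero at the start; "torque": the same for the moment, N m; "grip_width": opening from 0.0 (shut) to 1.0 (fully open); "grip_force": force on a finger pad.
Only numpy, scipy, OpenCV 4.12 (cv2) and the standard library are available. Lean on these libraries where they do the work, as an engineer would, in place of code of your own. Each camera call takes 0.05 s, during which the arm holds its last target. There are 200 camera calls.

## Working session

There is one attempt and no reset: what is moved stays moved. The work goes in short steps, Python scripts to look and compute and a shell command to move; the robot and the scene stay as the last step left them, time stands still between calls to the robot, and variables do not carry over. Pictures are saved under pics/ and viewed, at most 10 in all, crops included, and the job is handed in when it is done.

```bash
ls; mkdir -p pics; python3 - <<'E'
from plant import bot, imaging
import cv2,numpy as np
s=bot.sense(); print(s['eef_pos'],np.round(s['ee_rot'],3),s['time_s'],s['wrist_force'])
ims=[]
for n in ['scene','side']:
    p,d=imaging.snapshot(n); c=imaging.get_calibration(n)
    np.savez(f'pics/{n}.npz',p=p,d=d,**c)
    cv2.imwrite(f'pics/{n}0.png',p[:,:,::-1])
    print(n,c, (d>0).mean())
E
```

```text
pics
[0.28463286 0.58368008 0.23836978] [[-0.899  0.438 -0.001]
 [ 0.438  0.899 -0.002]
 [ 0.    -0.002 -1.   ]] 0.0 [-0.12677415 -0.75245031  0.61759002]
scene {'fx': 394.60666860342207, 'fy': 394.60666860342207, 'cx': 273.8310046910981, 'cy': 204.99658805704124, 'R': array([[-0.75469867,  0.65582075, -0.0181399 ],
       [ 0.48157285,  0.53497856, -0.69417975],
       [-0.44555303, -0.53263222, -0.71957308]]), 't': array([ 0.54902705, -0.08277766,  1.14520946])} 0.9959311224489796
side {'fx': 383.77293237347675, 'fy': 383.77293237347675, 'cx': 284.4135873777255, 'cy': 205.85333447899805, 'R': array([[ 0.96858806, -0.2474573 , -0.02453673],
       [-0.16595568, -0.56976992, -0.80487325],
       [ 0.18519147,  0.78366263, -0.59293929]]), 't': array([-0.55367106,  0.01505791,  1.01217794])} 0.9960756802721088
```

View pics/scene0.png

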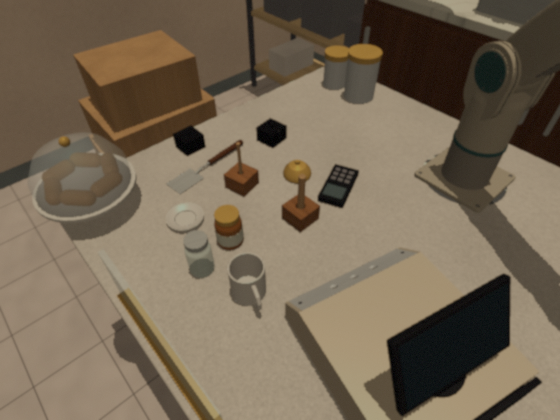

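View pics/side0.png

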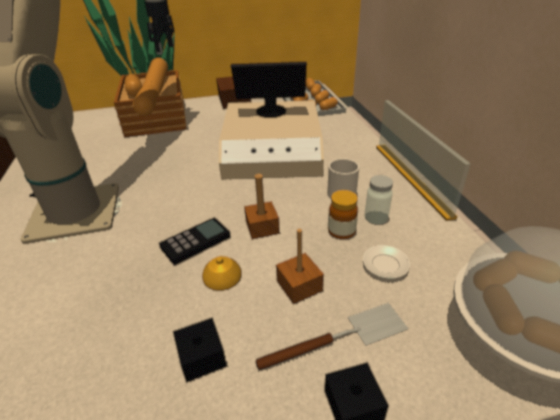

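The scene view shows the thin dowel in the stand at about (241,170) and the thick rod at (300,200). The side view puts them at (299,265) and (261,200), with the till's panel holes near (253,150), (271,150) and (288,149). The outer dots on the panel are screws.

```bash
cat > h.py <<'E'
import numpy as np,cv2
def load(n): return dict(np.load(f'pics/{n}.npz'))
def ray(c,uv):
    d=np.array([(uv[0]-c['cx'])/c['fx'],(uv[1]-c['cy'])/c['fy'],1.]); R=c['R']
    return -R.T@c['t'], R.T@d
def tri(c1,a,c2,b):
    o,d=ray(c1,a);p,e=ray(c2,b)
    s=np.linalg.lstsq(np.c_[d,-e],p-o,rcond=None)[0]
    x,y=o+s[0]*d,p+s[1]*e
    return (x+y)/2,np.linalg.norm(x-y)
def onz(c,uv,z):
    o,d=ray(c,uv); return o+(z-o[2])/d[2]*d
def proj(c,X):
    q=c['R']@X+c['t']; return np.array([c['fx']*q[0]/q[2]+c['cx'],c['fy']*q[1]/q[2]+c['cy']])
E
python3 - <<'E'
from h import *
A,B=load('scene'),load('side')
def crop(c,x,y,w,h,s): return cv2.resize(c['p'][y:y+h,x:x+w,::-1],None,fx=s,fy=s,interpolation=cv2.INTER_CUBIC)
im=np.vstack([np.hstack([crop(A,280,240,160,75,2.5),crop(B,205,125,160,75,2.5)]),
 np.hstack([crop(A,205,130,160,100,2.5),crop(B,215,165,160,140,2.5)[:250]])])
im2=crop(B,215,220,160,80,2.5)
cv2.imwrite('pics/comp1.png',np.vstack([im,np.hstack([im2,0*im2])])[:600])
# dowel wood tops: brown mask columns
for n,c,box in(('A',A,(230,130,255,175)),('B',B,(290,225,308,275))):
    x0,y0,x1,y1=box; h=cv2.cvtColor(c['p'][y0:y1,x0:x1],cv2.COLOR_RGB2HSV)
    m=(h[...,1]>110)
    for r in range(0,y1-y0,2):
        xs=np.where(m[r])[0]
        if len(xs): print(n,y0+r,xs.min()+x0,xs.max()+x0,len(xs))
E
```

```text
A 142 236 241 6
A 144 234 241 8
A 146 230 239 10
A 148 230 238 9
A 150 230 238 4
A 152 238 239 2
A 154 238 239 2
A 156 239 239 1
A 158 239 239 1
A 160 239 239 1
A 162 238 240 3
A 164 236 244 9
A 166 234 248 15
A 168 231 253 23
A 170 230 254 25
A 172 230 254 25
A 174 230 254 25
B 229 297 300 4
B 231 297 301 5
B 233 297 301 5
B 235 297 300 4
B 237 297 300 4
B 239 298 300 3
B 241 298 300 3
B 243 298 300 3
B 245 298 300 3
B 247 298 300 3
B 249 298 300 3
B 251 298 300 3
B 253 298 305 8
B 255 297 307 11
B 257 293 307 15
B 259 290 307 18
B 261 290 307 18
B 263 290 307 18
B 265 290 307 18
B 267 290 307 18
B 269 290 307 18
B 271 290 307 18
B 273 290 307 18
```

View pics/comp1.png

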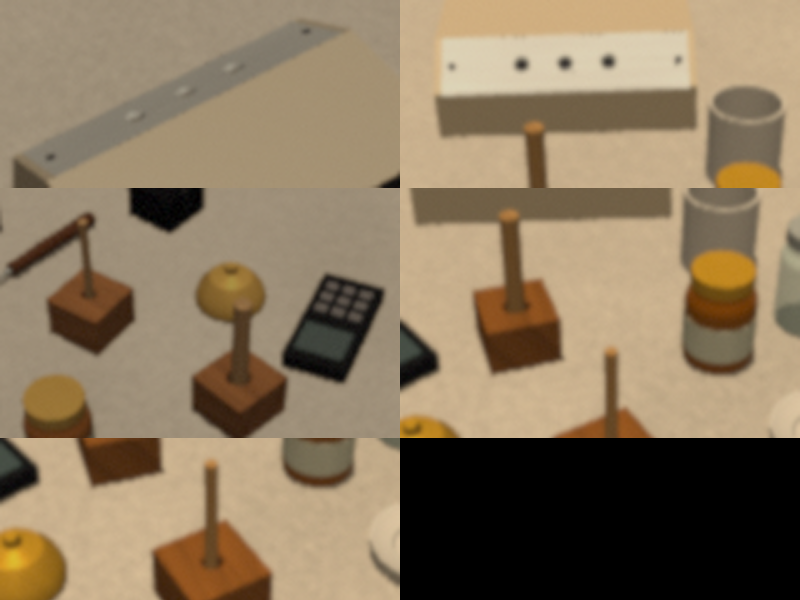

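The composite shows the panel holes and screws clearly in both views. The scene view has the dowel top at about (238.6,143.6) and its base at (240.2,172.8). The side view has the top at (299.4,230.8) and the base at (299.4,270).

```bash
python3 - <<'E'
from h import *
A,B=load('scene'),load('side')
P={}
for n,a,b in [('s1',(300,302.4),(316.2,149)),('h1',(333.2,286.4),(288.2,149.6)),('h2',(353.6,276.4),(271,150.2)),('h3',(373.2,267.2),(253,150.2)),('s2',(402.4,252.4),(225.4,151.4)),
 ('top',(238.6,143.6),(299.4,230.8)),('base',(240.2,172.8),(299.4,270)),('thicktop',(302,179),(258.9,176.5))]:
    x,e=tri(A,a,B,b); P[n]=x; print(n,x.round(4),round(e,4))
v=P['s1']-P['s2']; print(np.degrees(np.arctan2(v[1],v[0])),np.linalg.norm(v))
print(onz(A,(240.2,172.8),.05),onz(B,(299.4,270),.05),onz(A,(238.6,143.6),.15),onz(B,(299.4,230.8),.15))
for b in[(316.2,149),(288.2,149.6),(271,150.2),(253,150.2),(225.4,151.4)]: print('side holes@z',onz(B,b,.0775))
from plant import bot; s=bot.sense(); print(s['grip_width'])
E
```

```text
s1 [0.6696 0.0128 0.0748] 0.0029
h1 [0.5924 0.0318 0.075 ] 0.001
h2 [0.5436 0.0433 0.0752] 0.0025
h3 [0.4944 0.0561 0.0759] 0.0007
s2 [0.4165 0.0734 0.0757] 0.0018
top [ 0.4982 -0.4037  0.1458] 0.0045
base [ 0.4995 -0.4053  0.0448] 0.0007
thicktop [ 0.4661 -0.1951  0.1427] 0.0005
-13.45662610664397 0.2601693386471069
[ 0.50250311 -0.40027127  0.05      ] [ 0.49842427 -0.41035329  0.05      ] [ 0.49902456 -0.39859338  0.15      ] [ 0.49868932 -0.40993403  0.15      ]
side holes@z [0.66904381 0.00692869 0.0775    ]
side holes@z [0.59160741 0.0267927  0.0775    ]
side holes@z [0.54364693 0.03765935 0.0775    ]
side holes@z [0.49418321 0.05274377 0.0775    ]
side holes@z [0.4169488  0.06877463 0.0775    ]
0.9982053690669119
```

```bash
python3 -m jog '[[0,0,-0.32,0],[0,0,-0.32,0],[0,0,-0.32,0],[0,0,-0.32,0],[-0.69,-0.664,-0.32,0.7],[-0.69,-0.664,-0.32,0.7],[-0.69,-0.664,-0.32,0.7],[-0.69,-0.664,-0.32,0.7],[-0.69,-0.664,-0.32,0.7],[-0.69,-0.664,-0.32,0.7]]' 0.6 40
```

```text
time_s: 0.93
eef_pos: [0.3709, 0.3472, 0.3991]
ee_rot: [[-0.369, 0.929, -0.0], [0.929, 0.369, -0.0], [-0.0, -0.001, -1.0]]
wrist_force: [0.8, 0.1, 0.3]
grip_width: 0.6
grip_force: 0.0
```

```bash
cat > go.py <<'E'
# go.py x y z [yaw of tool y, deg]: fractions needed to reach world TCP target, from measured pose
import sys,numpy as np
from plant import bot
s=bot.sense(); p,R=np.array(s['eef_pos']),np.array(s['ee_rot'])
a=[float(v) for v in sys.argv[1:]]
d=R.T@(np.array(a[:3])-p)
ya=np.degrees(np.arctan2(R[1,1],R[0,1]))
t=((ya-a[3]+90)%180-90)/60 if len(a)>3 else 0
print('t',s['time_s'],'p',p.round(4),'yaw',round(ya,2),'F',np.round(s['wrist_force'],2),'grip',round(s['grip_width'],3),round(s['grip_force'],1))
print('frac',(d/.5).round(4),'turn',round(t,4),'rows',np.linalg.norm(d)/.0417)
E
python3 go.py 0.499 -0.404 0.25 -13.46
```

```text
t 0.9333 p [0.3709 0.3472 0.3991] yaw 21.66 F [0.82 0.1  0.28] grip 0.6 0.0
frac [-1.4909 -0.3163  0.2983] turn 0.5853 rows 18.621490813392757
```

```bash
python3 -m jog '[[-0.756,-0.085,0,0.585],[-0.756,-0.085,0,0.585],[-0.756,-0.085,0,0.585],[-0.756,-0.085,0,0.585],[-0.756,-0.085,0,0.585],[-0.756,-0.085,0,0.585],[-0.756,-0.085,0,0.585],[-0.756,-0.085,0,0.585],[-0.756,-0.085,0,0.585],[-0.756,-0.085,0,0.585]]'; python3 go.py 0.50 -0.34 0.30 -13.46
```

```text
time_s: 1.77
eef_pos: [0.4735, -0.0255, 0.3997]
ee_rot: [[0.238, 0.971, 0.002], [0.971, -0.238, -0.005], [-0.004, 0.003, -1.0]]
wrist_force: [0.3, -0.3, 0.2]
grip_width: 0.604
grip_force: 0.0
t 1.7667 p [ 0.4735 -0.0255  0.3997] yaw -13.74 F [ 0.29 -0.25  0.19] grip 0.604 0.0
frac [-0.5976  0.2003  0.2026] turn -0.0047 rows 7.93806437789388
```

```bash
cat > snap.py <<'E'
import sys,numpy as np,cv2
from plant import bot,imaging
n=sys.argv[1]; cam=sys.argv[2] if len(sys.argv)>2 else 'wrist'
c=imaging.get_calibration(cam); p,d=imaging.snapshot(cam)
np.savez(f'pics/{n}.npz',p=p,d=d,**c); cv2.imwrite(f'pics/{n}.png',p[:,:,::-1])
E
python3 snap.py w1; python3 -m jog '[[-0.6,0.2,0.2,0],[-0.6,0.2,0.2,0],[-0.6,0.2,0.2,0],[-0.6,0.2,0.2,0],[-0.6,0.2,0.2,0],[-0.6,0.2,0.2,0],[-0.6,0.2,0.2,0],[-0.6,0.2,0.2,0],[-0.6,0.2,0.2,0]]'; python3 snap.py w2
python3 -c "
import cv2,numpy as np
cv2.imwrite('pics/w12.png',np.vstack([cv2.resize(cv2.imread(f'pics/w{i}.png'),(400,300)) for i in (1,2)]))"
```

```text
time_s: 2.57
eef_pos: [0.4999, -0.3384, 0.2963]
ee_rot: [[0.234, 0.972, -0.005], [0.972, -0.234, -0.004], [-0.005, -0.004, -1.0]]
wrist_force: [0.2, 0.0, -0.2]
grip_width: 0.602
grip_force: 0.0
```

View pics/w12.png

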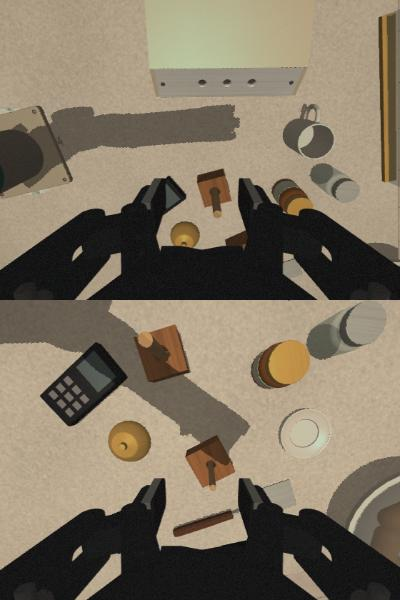

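The upper picture shows the three holes at (202,82), (227,82) and (251,83). The lower one shows the thin dowel's top at (212,188) and its foot at the stand hole at about (209,163), with the pixel coordinates scaled by 1/1.4.

```bash
python3 - <<'E'
from h import *
A,B,W1,W2=load('scene'),load('side'),load('w1'),load('w2')
g=cv2.cvtColor(W1['p'],cv2.COLOR_RGB2GRAY).astype(float)
H=[]
for (x,y),b in zip([(283,115),(317,115),(352,116)],[(253,150.2),(271,150.2),(288.2,149.6)]):
    w=g[y-10:y+11,x-10:x+11]; k=np.clip(np.median(w)-30-w,0,None); yy,xx=np.mgrid[y-10:y+11,x-10:x+11]
    q=((k*xx).sum()/k.sum(),(k*yy).sum()/k.sum()); X,e=tri(W1,q,B,b)
    H.append(onz(W1,q,.0775)); print('hole',np.round(q,1),X.round(4),round(e,4),'at z.0775',H[-1].round(4))
v=H[2]-H[0]; print('angle',np.degrees(np.arctan2(v[1],v[0])),np.linalg.norm(v))
# dowel top in w2
p=W2['p'][225:285,270:320]; cv2.imwrite('pics/w2c.png',cv2.resize(p[:,:,::-1],(500,600),interpolation=cv2.INTER_CUBIC))
p1=W1['p'][95:140,265:370]; cv2.imwrite('pics/w1c.png',cv2.resize(p1[:,:,::-1],(700,300),interpolation=cv2.INTER_CUBIC))
for q in[(296.8,263)]:
    print('top',tri(W2,q,B,(299.4,230.8)),tri(W2,q,A,(238.6,143.6)),onz(W2,q,.15))
E
```

```text
hole [282.7 114.4] [0.4951 0.0588 0.0742] 0.0001 at z.0775 [0.4951 0.0587 0.0775]
hole [317.3 113.9] [0.545  0.0474 0.0722] 0.0012 at z.0775 [0.5437 0.0474 0.0775]
hole [351.9 113.5] [0.5938 0.0361 0.0724] 0.0004 at z.0775 [0.5924 0.0362 0.0775]
angle -13.038395341093931 0.09983668537336879
top (array([ 0.49894966, -0.40566637,  0.14640494]), np.float64(0.0018655334325419302)) (array([ 0.49706165, -0.40411369,  0.14643607]), np.float64(0.003105740695855317)) [ 0.4982759  -0.40373369  0.15      ]
```

View pics/w2c.png

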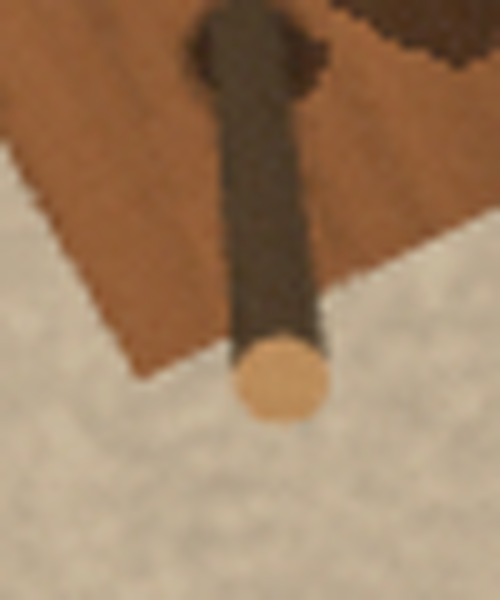

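```bash
python3 -c "
from h import *
W=load('w2');print(onz(W,(295.8,230.5),.05),onz(W,(298,262.9),.15))"; python3 go.py 0.4993 -0.404 0.199 -13.1
```

```text
[ 0.50110079 -0.4043802   0.05      ] [ 0.49948323 -0.40390871  0.15      ]
t 2.6167 p [ 0.5008 -0.3345  0.2971] yaw -13.42 F [-0.2   1.36 -0.92] grip 0.599 0.0
frac [-0.1358  0.03    0.1963] turn -0.0053 rows 2.8847619268934857
```

```bash
python3 -m jog '[[-0.136,0.03,0.1,-0.005],[-0.136,0.03,0.1,-0.005],[-0.136,0.03,0.1,-0.005],[-0.136,0.03,0.196,-0.005],[-0.136,0.03,0.25,-0.005],[-0.136,0.03,0.3,-0.005],[-0.136,0.03,0.35,-0.005],[-0.136,0.03,0.39,-0.005],[-0.136,0.03,0.396,-0.005],[-0.136,0.03,0.396,-0.005]]'; python3 go.py 0.4995 -0.404 0.099 -13.1
```

```text
time_s: 3.45
eef_pos: [0.5021, -0.3986, 0.1003]
ee_rot: [[0.22, 0.976, -0.002], [0.976, -0.22, 0.003], [0.003, -0.002, -1.0]]
wrist_force: [0.9, 0.5, 0.4]
grip_width: 0.602
grip_force: 0.0
t 3.45 p [ 0.5021 -0.3986  0.1003] yaw -12.68 F [0.91 0.45 0.43] grip 0.602 0.0
frac [-0.0117 -0.0027  0.0025] turn 0.0069 rows 0.14709488882485544
```

```bash
python3 -m jog '[[-0.011,-0.002,0.002,0.005],[-0.011,-0.002,0.002,0.005],[-0.011,-0.002,0.002,0.005]]'; python3 go.py 0.4995 -0.404 0.099 -13.1;  python3 -m jog '[[0,0,0,0],[0,0,0,0],[0,0,0,0],[0,0,0,0],[0,0,0,0],[0,0,0,0],[0,0,0,0],[0,0,0,0]]' 0 25; python3 go.py 0.4995 -0.404 0.099 -13.1; python3 snap.py w3; python3 -c "
import cv2
cv2.imwrite('pics/w3c.png',cv2.imread('pics/w3.png')[150:420])"
```

```text
time_s: 3.7
eef_pos: [0.4999, -0.4077, 0.102]
ee_rot: [[0.227, 0.974, 0.002], [0.974, -0.227, -0.002], [-0.002, 0.002, -1.0]]
wrist_force: [0.8, -0.1, -0.4]
grip_width: 0.597
grip_force: 0.0
t 3.7 p [ 0.4999 -0.4077  0.102 ] yaw -13.14 F [ 0.76 -0.06 -0.38] grip 0.597 0.0
frac [ 0.0069 -0.0025  0.0061] turn -0.0007 rows 0.11433251426069072
time_s: 4.37
eef_pos: [0.4995, -0.4067, 0.1006]
ee_rot: [[0.227, 0.974, 0.0], [0.974, -0.227, -0.0], [-0.0, 0.0, -1.0]]
wrist_force: [-0.3, 0.2, 4.8]
grip_width: 0.108
grip_force: 24.4
t 4.3667 p [ 0.4995 -0.4067  0.1006] yaw -13.1 F [-0.26  0.24  4.81] grip 0.108 24.4
frac [ 0.0052 -0.0013  0.0032] turn -0.0001 rows 0.07561103761020109
```

View pics/w3c.png

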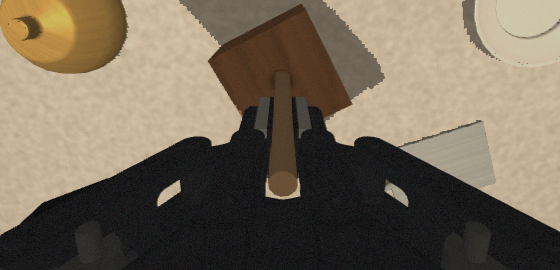

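```bash
python3 -m jog '[[0,0,-0.03,0],[0,0,-0.063,0],[0,0,-0.063,0],[0,0,-0.063,0],[0,0,-0.063,0]]' 0 22; python3 go.py 0.4995 -0.404 0.1321 -13.1;  python3 -m jog '[[-0.02,0,0,0],[-0.038,0,0.001,0],[-0.055,0,0.004,0],[-0.071,0,0.008,0],[-0.086,0,0.014,0],[-0.101,0,0.0204,0],[-0.115,0,0.029,0],[-0.129,0,0.038,0],[-0.129,0,0.038,0],[-0.129,0,0.038,0]]'; python3 snap.py s4 side; python3 snap.py w4; python3 -c "
import cv2,numpy as np
a=cv2.imread('pics/s4.png')[180:320,220:380]
cv2.imwrite('pics/s4c.png',np.hstack([cv2.resize(a,(457,400),interpolation=cv2.INTER_CUBIC),cv2.imread('pics/w4.png')[20:420,110:450]]))"
```

```text
time_s: 4.83
eef_pos: [0.4991, -0.406, 0.1309]
ee_rot: [[0.227, 0.974, -0.001], [0.974, -0.227, 0.001], [0.001, -0.001, -1.0]]
wrist_force: [1.3, -0.0, -1.5]
grip_width: 0.103
grip_force: 24.1
t 4.8333 p [ 0.4991 -0.406   0.1309] yaw -13.1 F [ 1.3  -0.03 -1.48] grip 0.103 24.1
frac [ 0.0041 -0.0002 -0.0024] turn 0.0001 rows 0.05677328488902662
time_s: 5.67
eef_pos: [0.4841, -0.4707, 0.1126]
ee_rot: [[0.228, 0.974, -0.0], [0.974, -0.228, -0.001], [-0.001, -0.0, -1.0]]
wrist_force: [-0.4, 0.8, -0.6]
grip_width: 0.112
grip_force: 22.7
```

View pics/s4c.png

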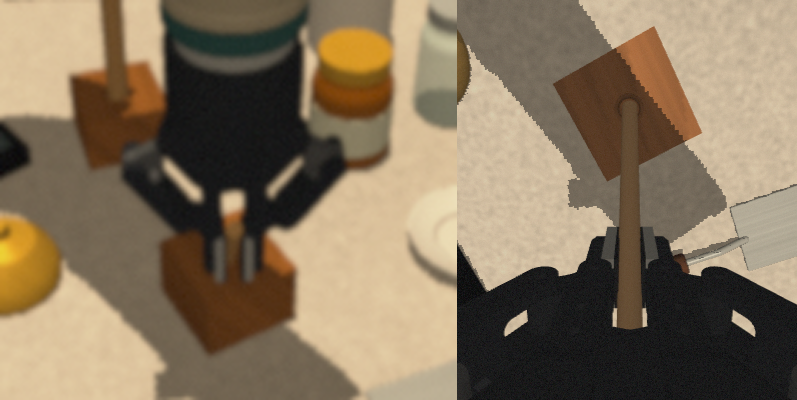

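```bash
python3 -m jog '[[-0.03,0,-0.04,0],[-0.05,0,-0.1,0],[-0.05,0,-0.18,0],[-0.05,0,-0.26,0],[-0.05,0,-0.32,0],[-0.05,0,-0.32,0]]' 0 45; python3 go.py 0.523 -0.06 0.23 -13.04; python3 go.py 0.523 -0.042 0.175 -13.04
```

```text
time_s: 6.27
eef_pos: [0.4811, -0.4974, 0.2812]
ee_rot: [[0.226, 0.974, 0.009], [0.974, -0.226, -0.011], [-0.009, 0.011, -1.0]]
wrist_force: [-0.5, -0.6, 0.7]
grip_width: 0.1
grip_force: 43.7
t 6.2667 p [ 0.4811 -0.4974  0.2812] yaw -13.08 F [-0.52 -0.63  0.71] grip 0.1 43.7
frac [ 0.8719 -0.1175  0.0934] turn -0.0006 rows 10.608134055104903
t 6.2667 p [ 0.4811 -0.4974  0.2812] yaw -13.08 F [-0.52 -0.63  0.71] grip 0.1 43.7
frac [ 0.9079 -0.1269  0.2029] turn -0.0006 rows 11.258377967469235
```

```bash
python3 -m jog '[[0.87,-0.116,0,0],[0.87,-0.116,0,0],[0.87,-0.116,0,0],[0.87,-0.116,0,0],[0.87,-0.116,0,0],[0.87,-0.116,0,0],[0.87,-0.116,0,0],[0.87,-0.116,0,0],[0.87,-0.116,0.05,0],[0.87,-0.116,0.1,0]]'; python3 -m jog '[[0,0,0,0],[0,0,0,0]]'; python3 go.py 0.523 -0.042 0.175 -13.04
```

```text
time_s: 7.1
eef_pos: [0.5206, -0.0838, 0.2433]
ee_rot: [[0.225, 0.974, 0.007], [0.974, -0.225, -0.0], [0.001, 0.007, -1.0]]
wrist_force: [1.3, 0.6, -1.2]
grip_width: 0.1
grip_force: 43.9
time_s: 7.27
eef_pos: [0.5181, -0.0832, 0.2401]
ee_rot: [[0.221, 0.975, -0.002], [0.975, -0.221, 0.001], [0.0, -0.002, -1.0]]
wrist_force: [-0.4, -0.1, 0.5]
grip_width: 0.103
grip_force: 43.9
t 7.2667 p [ 0.5181 -0.0832  0.2401] yaw -12.76 F [-0.35 -0.12  0.47] grip 0.103 43.9
frac [ 0.0826 -0.0083  0.1303] turn 0.0047 rows 1.852415034809114
```

```bash
python3 -m jog '[[0.08,-0.008,0.06,0.005],[0.08,-0.008,0.13,0.005],[0.08,-0.008,0.13,0.005],[0.08,-0.008,0.13,0.005],[0.08,-0.008,0.13,0.005]]'; python3 go.py 0.523 -0.042 0.175 -13.04; python3 snap.py w5; python3 snap.py s5 side; python3 -c "
import cv2,numpy as np
a=cv2.imread('pics/s5.png')[100:220,200:340]
cv2.imwrite('pics/s5c.png',np.hstack([cv2.resize(a,(400,343),interpolation=cv2.INTER_CUBIC),cv2.resize(cv2.imread('pics/w5.png')[40:240,180:410],(394,343),interpolation=cv2.INTER_CUBIC)]))"
```

```text
time_s: 7.68
eef_pos: [0.5244, -0.0493, 0.1778]
ee_rot: [[0.235, 0.972, 0.002], [0.972, -0.235, -0.002], [-0.001, 0.003, -1.0]]
wrist_force: [-0.4, -0.1, 0.4]
grip_width: 0.101
grip_force: 44.0
t 7.6833 p [ 0.5244 -0.0493  0.1778] yaw -13.58 F [-0.43 -0.09  0.44] grip 0.101 44.0
frac [ 0.0136 -0.0062  0.0056] turn -0.009 rows 0.19109841255217908
```

View pics/s5c.png

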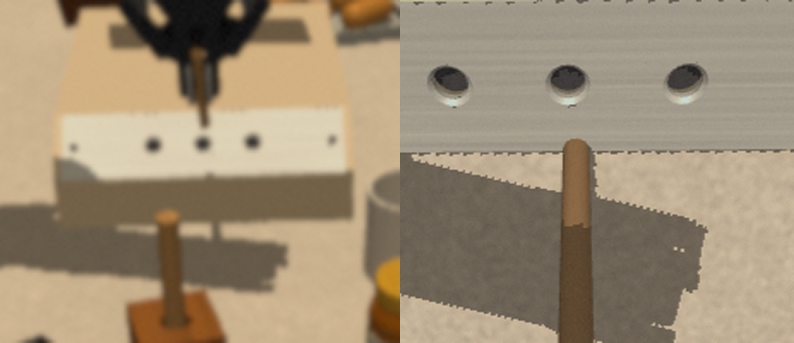

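The wrist picture shows the three mouths at (449,85), (568,85) and (687,83), with the foot end at about (576,145). In the side crop the foot is at (204,125), just above the middle hole at (202,144).

```bash
python3 - <<'E'
from h import *
from plant import bot
W,B=load('w5'),load('s5')
s=bot.sense();R=np.array(s['ee_rot']);p=np.array(s['eef_pos'])
f,e=tri(W,(282.7,124.6),B,(271.4,143.8)); print('foot',f.round(4),e)
dw=np.degrees(40)
for w,b in [((208.6,89.6),(253.2,150.8)),((278.1,89.9),(270.7,150.4)),((347.5,88.5),(288.2,149.7))]:
    h,e=tri(W,w,B,b); z=onz(W,w,.0775); print('hole',h.round(4),round(e,4),'@z',z.round(4),'foot->hole tool',(R.T@(h-f)).round(4),(R.T@(z-f)).round(4))
print('tcp',p.round(4),'foot pred',(p+R@np.array([.066,0,.067])).round(4), 'foot rel tool',(R.T@(f-p)).round(4))
# wrist-only foot: intersect ray with tool xz plane
o,d=ray(W,(282.7,124.6)); oo,dd=R.T@(o-p),R.T@d; t=-oo[1]/dd[1]
print('ray at rod-length sphere'); g=np.array([0,0,-.011])
ts=np.roots([dd@dd,2*dd@(oo-g),(oo-g)@(oo-g)-.1016**2]); print([(oo+k*dd).round(4) for k in ts.real],ts)
E
```

```text
foot [0.5415 0.0191 0.1072] 0.0009726192532410402
hole [0.4945 0.0563 0.0738] 0.0012 @z [0.4946 0.0559 0.0775] foot->hole tool [ 0.0252 -0.0545  0.0332] [ 0.0248 -0.0543  0.0295]
hole [0.5439 0.0443 0.0734] 0.0004 @z [0.5436 0.0439 0.0775] foot->hole tool [ 0.0251 -0.0037  0.0338] [ 0.0246 -0.0039  0.0297]
hole [0.5935 0.0333 0.0737] 0.0005 @z [0.5928 0.033  0.0775] foot->hole tool [0.026  0.0471 0.0338] [0.0256 0.0465 0.0299]
tcp [ 0.5249 -0.0489  0.1784] foot pred [0.5407 0.0152 0.1114] foot rel tool [ 0.07   -0.0001  0.0711]
ray at rod-length sphere
[array([ 0.0699, -0.0006,  0.0628]), array([ 0.0679, -0.0005, -0.0866])] [0.18849884 0.04502531]
```

```bash
python3 -m jog '[[0.015,-0.0074,0.02,0],[0.03,-0.0074,0.04,0],[0.0438,-0.0074,0.06,0],[0.0438,-0.0074,0.06,0],[0.0438,-0.0074,0.06,0]]'; python3 -m jog '[[0.003,0,0.004,0],[0.006,0,0.008,0],[0.009,0,0.0115,0],[0.009,0,0.0115,0]]';  python3 -m jog '[[0.002,0,0.003,0],[0.004,0,0.005,0],[0.0065,0,0.0075,0],[0.0065,0,0.0075,0]]'
```

```text
time_s: 8.2
eef_pos: [0.525, -0.0241, 0.1459]
ee_rot: [[0.231, 0.973, -0.001], [0.973, -0.231, -0.0], [-0.0, -0.001, -1.0]]
wrist_force: [-1.0, -0.3, 0.5]
grip_width: 0.098
grip_force: 44.0
time_s: 8.53
eef_pos: [0.5261, -0.0197, 0.1402]
ee_rot: [[0.232, 0.973, -0.0], [0.973, -0.232, 0.0], [0.0, -0.0, -1.0]]
wrist_force: [0.7, 0.1, -0.9]
grip_width: 0.101
grip_force: 44.0
time_s: 8.87
eef_pos: [0.5269, -0.0172, 0.1367]
ee_rot: [[0.232, 0.973, 0.0], [0.973, -0.232, -0.001], [-0.001, 0.0, -1.0]]
wrist_force: [0.2, 0.0, 1.7]
grip_width: 0.098
grip_force: 44.3
```

```bash
for i in 1; do python3 -m jog '[[0.002,0,0.0025,0],[0.004,0,0.0046,0],[0.004,0,0.0046,0]]'|grep -E 'eef|force'; done;  python3 -m jog '[[0.002,0,0.0025,0],[0.004,0,0.0046,0],[0.004,0,0.0046,0]]'|grep -E 'eef|force'; python3 snap.py w6
```

```text
eef_pos: [0.5274, -0.0182, 0.1356]
wrist_force: [-3.2, -7.2, 12.7]
grip_force: 45.5
eef_pos: [0.5295, -0.0191, 0.1343]
wrist_force: [-2.6, -11.2, 13.8]
grip_force: 45.5
```

```bash
python3 -m jog '[[-0.004,0,-0.0046,0],[-0.004,0.006,-0.0046,0],[-0.004,0.012,-0.0046,0],[-0.004,0.012,-0.0046,0]]'|grep -E 'eef|force';  python3 -m jog '[[0,-0.006,0,0],[0,-0.012,0,0],[0,-0.018,0,0],[0,-0.024,0,0],[0,-0.024,0,0]]'|grep -E 'eef|force'; python3 -m jog '[[0,0.006,0,0],[0,0.012,0,0],[0,0.012,0,0]]'|grep -E 'eef|force|time'
```

```text
eef_pos: [0.5316, -0.019, 0.1349]
wrist_force: [-6.4, -7.5, 11.2]
grip_force: 47.1
eef_pos: [0.5241, -0.0163, 0.1358]
wrist_force: [2.5, -6.5, 6.7]
grip_force: 45.8
time_s: 10.42
eef_pos: [0.5276, -0.0177, 0.1353]
wrist_force: [-2.9, -7.3, 10.5]
grip_force: 45.4
```

```bash
python3 snap.py w7; python3 -c "
import cv2,numpy as np
a=cv2.imread('pics/w7.png')[30:190,180:400]
cv2.imwrite('pics/w7c.png',cv2.resize(a,(770,560),interpolation=cv2.INTER_CUBIC))"
```

```text
(no output)
```

View pics/w7c.png

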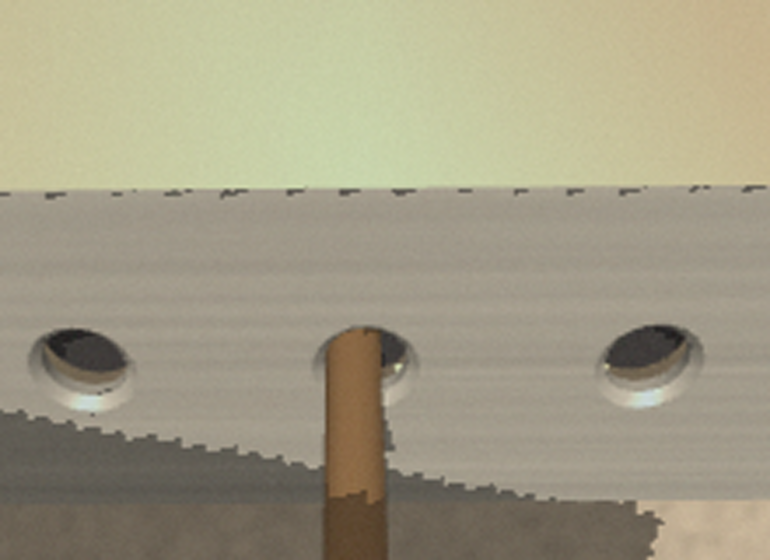

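The rod is in the middle hole, against its left wall and about 1.8 mm off centre. The push reached 18 N along the hole axis at roughly 10 mm depth without yielding, so this hole is blind. I'll try hole c, re-centring by 2 mm.

```bash
python3 -m jog '[[-0.012,0,-0.015,0],[-0.022,0.002,-0.027,0],[-0.032,0.004,-0.0383,0],[-0.032,0.05,-0.0383,0],[-0.032,0.104,-0.037,0],[-0.032,0.104,-0.037,0],[-0.032,0.104,-0.037,0]]'|grep -E 'eef|force'; python3 -m jog '[[0.01,0,0.012,0],[0.02,0,0.024,0],[0.028,0,0.0337,0],[0.028,0,0.0337,0],[0.028,0,0.0337,0]]'|grep -E 'eef|force';  python3 -m jog '[[0.002,0,0.0025,0],[0.004,0,0.0046,0],[0.004,0,0.0046,0]]'|grep -E 'eef|force'; python3 -m jog '[[0.002,0,0.0025,0],[0.004,0,0.0046,0],[0.004,0,0.0046,0]]'|grep -E 'eef|force|time'
```

```text
eef_pos: [0.5751, -0.0426, 0.153]
wrist_force: [0.3, -0.1, 0.3]
grip_force: 44.2
eef_pos: [0.5768, -0.029, 0.1356]
wrist_force: [-0.6, -3.6, 0.9]
grip_force: 44.3
eef_pos: [0.5774, -0.03, 0.1347]
wrist_force: [-3.5, -8.1, 9.4]
grip_force: 45.5
time_s: 11.97
eef_pos: [0.5778, -0.031, 0.1337]
wrist_force: [-6.2, -11.5, 18.6]
grip_force: 47.0
```

Hole c gave 22.6 N at the same depth without yielding, so it is blind too. Next is hole a.

```bash
python3 -m jog '[[-0.016,0,-0.019,0],[-0.028,0,-0.034,0],[-0.0375,0,-0.0446,0],[-0.039,-0.06,-0.0446,0],[-0.039,-0.13,-0.0446,0],[-0.039,-0.2,-0.0446,0],[-0.039,-0.2,-0.0446,0],[-0.039,-0.2,-0.0446,0]]'|grep -E 'eef|force'; python3 -m jog '[[0.01,0,0.012,0],[0.02,0,0.024,0],[0.028,0,0.0337,0],[0.028,0,0.0337,0],[0.028,0,0.0337,0]]'|grep -E 'eef|force';  python3 -m jog '[[0.002,0,0.0025,0],[0.004,0,0.0046,0],[0.004,0,0.0046,0]]'|grep -E 'eef|force'; python3 -m jog '[[0.002,0,0.0025,0],[0.004,0,0.0046,0],[0.004,0,0.0046,0]]'|grep -E 'eef|force|time'
```

```text
eef_pos: [0.4747, -0.0194, 0.1539]
wrist_force: [0.7, 0.8, -0.4]
grip_force: 44.8
eef_pos: [0.4801, -0.007, 0.1363]
wrist_force: [0.6, 0.1, 0.3]
grip_force: 44.8
eef_pos: [0.4805, -0.0066, 0.1349]
wrist_force: [-1.9, -3.0, 3.7]
grip_force: 45.3
time_s: 13.55
eef_pos: [0.4809, -0.005, 0.1328]
wrist_force: [-1.7, -3.9, 5.7]
grip_force: 45.4
```

Hole a is yielding at about 7 N, so I'll push deeper.

```bash
python3 -m jog '[[0.003,0,0.0035,0],[0.006,0,0.007,0],[0.009,0,0.0105,0],[0.009,0,0.0105,0]]'|grep -E 'eef|force'; python3 -m jog '[[0.002,0,0.0025,0],[0.004,0,0.005,0],[0.0055,0,0.0065,0],[0.0055,0,0.0065,0]]'|grep -E 'eef|force|time'; python3 snap.py s8 side; python3 - <<'E'
from h import *
a,b=load('s5'),load('s8')
d=np.abs(a['p'].astype(int)-b['p']).sum(2); print(d[100:118,225:320].mean(), )
E
```

```text
eef_pos: [0.4819, -0.0013, 0.1277]
wrist_force: [-2.2, -7.5, 9.6]
grip_force: 45.7
time_s: 14.22
eef_pos: [0.4825, 0.001, 0.1247]
wrist_force: [-3.1, -7.1, 11.0]
grip_force: 45.8
99.59005847953216
```

```bash
python3 snap.py sc8 scene; python3 - <<'E'
from h import *
a,b=load('scene'),load('sc8')
d=np.abs(a['p'].astype(int)-b['p']).sum(2)>60
r=np.array([[.5437,.0439,.0775]])[0]; u=np.array([-.2256,-.974,0])
for s in(.143+.17,.143+.2,.143+.26): print(proj(b,r-u*s-np.array([0,0,.03])))
print(d[330:,420:].mean(), d[330:,:400].mean())
im=np.hstack([a['p'][300:420,330:560,::-1],b['p'][300:420,330:560,::-1]])
cv2.imwrite('pics/drawer.png',cv2.resize(im,None,fx=1.7,fy=1.7))
E
```

```text
[463.5579988  427.06184274]
[477.88902054 445.35691006]
[509.23229776 485.36992358]
0.09174603174603174 0.0
```

View pics/drawer.png

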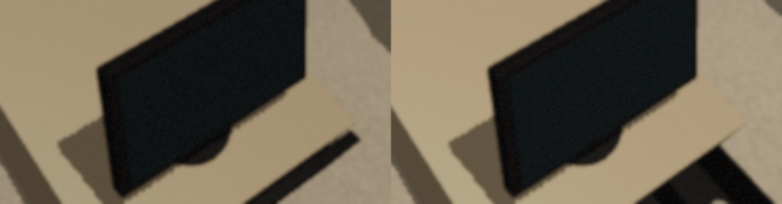

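The drawer is out. I'll withdraw and re-check the rod's tilt numerically at the same standoff as before.

```bash
python3 -m jog '[[-0.014,0,-0.016,0],[-0.028,0,-0.033,0],[-0.045,0,-0.054,0],[-0.065,0,-0.078,0],[-0.0862,0,-0.1026,0],[-0.0862,0,-0.1026,0],[-0.0862,0,-0.1026,0]]'|grep -E 'eef|force'; python3 snap.py w9; python3 - <<'E'
from h import *
for n in('w5','w9'):
    W=load(n); h=cv2.cvtColor(W['p'],cv2.COLOR_RGB2HSV)
    m=((h[...,1]>90)&(h[...,2]>60)).astype(np.uint8)[60:200,240:330]
    print(n,[(60+r,240+np.where(m[r])[0].min(),240+np.where(m[r])[0].max()) for r in range(0,140,2) if m[r].sum()>2][:45:4])
    rr=np.where(m.sum(1)>2)[0]; print(60+rr[0])
E
python3 go.py 0.48 -0.45 0.30 -13.1
```

```text
eef_pos: [0.4728, -0.0381, 0.1756]
wrist_force: [0.1, -0.1, -0.5]
grip_force: 44.9
w5 [(122, np.int64(278), np.int64(287)), (130, np.int64(275), np.int64(289)), (138, np.int64(275), np.int64(290)), (146, np.int64(275), np.int64(290)), (154, np.int64(274), np.int64(290)), (162, np.int64(274), np.int64(290)), (170, np.int64(274), np.int64(290)), (178, np.int64(274), np.int64(290)), (186, np.int64(274), np.int64(291)), (194, np.int64(274), np.int64(291))]
121
w9 [(120, np.int64(278), np.int64(286)), (128, np.int64(275), np.int64(289)), (136, np.int64(275), np.int64(290)), (144, np.int64(275), np.int64(290)), (152, np.int64(274), np.int64(290)), (160, np.int64(274), np.int64(290)), (168, np.int64(274), np.int64(290)), (176, np.int64(274), np.int64(290)), (184, np.int64(273), np.int64(290)), (192, np.int64(273), np.int64(291))]
119
t 14.95 p [ 0.4725 -0.0374  0.175 ] yaw -13.39 F [ 0.68  0.91 -0.53] grip 0.101 44.9
frac [-0.799   0.2058 -0.2508] turn -0.0048 rows 10.340052803315906
```

```bash
python3 -m jog '[[0,0,-0.08,0],[-0.03,0.01,-0.16,0],[-0.09,0.03,-0.19,0],[-0.888,0.22,-0.19,0.005],[-0.888,0.22,-0.19,0.005],[-0.888,0.22,-0.19,0.005],[-0.888,0.22,-0.19,0.005],[-0.888,0.22,-0.19,0.005],[-0.888,0.22,-0.19,0.005],[-0.888,0.22,-0.19,0.005]]'|grep eef; python3 go.py 0.478 -0.495 0.27 -13.1
```

```text
eef_pos: [0.4769, -0.3775, 0.2686]
t 15.7833 p [ 0.4769 -0.3775  0.2686] yaw -13.61 F [ 0.93 -0.47 -0.15] grip 0.098 44.8
frac [-0.2278  0.0574 -0.0033] turn -0.0084 rows 2.8176597264301537
```

```bash
python3 -m jog '[[-0.08,0.02,0,0],[-0.16,0.04,0,0],[-0.228,0.057,0,0],[-0.228,0.057,0.08,0],[-0.228,0.057,0.15,0],[-0.228,0.057,0.22,0],[-0.228,0.057,0.235,0],[-0.228,0.057,0.235,0],[-0.228,0.057,0.235,0]]'|grep eef; python3 snap.py w10; python3 go.py 0.4843 -0.470 0.1126 -13.1; python3 - <<'E'
from h import *
from plant import bot
s=bot.sense();R=np.array(s['ee_rot']);p=np.array(s['eef_pos'])
W=load('w10'); q=proj(W,p+R@np.array([.071,0,.067])); print('foot px',q)
g=W['p'].astype(int); h=cv2.cvtColor(W['p'],cv2.COLOR_RGB2HSV)
x,y=q.round().astype(int)
c=W['p'][y-75:y+25,x-50:x+50]; V=h[y-75:y+25,x-50:x+50]
for r in range(0,100,6): print(y-75+r,' '.join('%3d'%k for k in V[r,::5,2]))
print('x0',x-50, 'hole exp',proj(W,np.array([.5005,-.405,.05])))
E
```

```text
eef_pos: [0.4779, -0.4945, 0.153]
t 16.5833 p [ 0.4783 -0.4954  0.1544] yaw -13.66 F [-0.25  0.    0.31] grip 0.103 44.8
frac [ 0.0523 -0.0005  0.0835] turn -0.0093 rows 1.180929710982196
foot px [284.05126151 125.20287791]
50 117 117 120 117 186 156 161 158 145 150 173 170 169 162 160 154 150 208 199 211
56 118 119 100  83  91 164 160 158 153 147 159 170 167 162 167 155 151 193 204 202
62 101  87  81  84  85  91 161 161 154 146 150 173 171 167 161 163 156 148 196 204
68  86  89  83  81  88  87  88 160 160 154 143 167 170 170 160 163 157 150 182 196
74  89  87  87  82  84  84  88 100 159 157 147 157 172 170 164 160 164 153 152 204
80  91  90  86  80  79  87  85  87 157 135 125 158 164 171 167 158 162 157 151 169
86  90  92  89  85  83  86  85  87  75  61  59  93 156 169 169 164 158 163 151 164
92  87  89  90  86  90  84  87  80  62  90 168  63  96 162 172 166 161 157 159 152
98  81  87  91  90  86  82  90  85  84  90 108 166 158 159 166 165 162 156 159 154
104  94  85  89  90  88  86  82  86  82  82  90  74 165 160 157 168 163 158 154 155
110 111  82  92  92  91  87  87  88  88  86  90  83 103 164 156 163 164 159 151 152
116 116 115  85  91  92  83  82  89  86  88  85  86  76  88 163 156 166 164 156 154
122 117 121  97  87  87  88  83  85  85  97  98  86  77  88  86 155 158 164 159 159
128 117 115 119  83  89  89  88  87  87  96  99  89  88  81  88 101 155 193 205 208
134 113 117 120 116  89  89  90  87  87  98  97  88  86  87  83 116 211 213 214 207
140 116 118 117 113  89  89  87  87  82  98  99  90  86 120 114 110 119 205 211 213
146 112 113 113 114 122  89  87  87  79  99  97  93 118 119 120 118 119 122 212 213
x0 234 hole exp [283.90584251  94.56524683]
```

```bash
python3 -m jog '[[0.018,0,0.028,0],[0.036,0,0.056,0],[0.055,0,0.078,0],[0.055,0,0.083,0],[0.055,0,0.083,0]]' 0 22|grep -E 'eef|force'; python3 go.py 0.4843 -0.470 0.1126 -13.1
```

```text
eef_pos: [0.4847, -0.4686, 0.1131]
wrist_force: [1.0, -0.3, -0.4]
grip_force: 44.8
t 17.0 p [ 0.4847 -0.4686  0.1131] yaw -13.66 F [ 0.98 -0.3  -0.4 ] grip 0.101 44.8
frac [-0.0028 -0.0001  0.001 ] turn -0.0094 rows 0.03606047390515672
```

```bash
python3 -m jog '[[0.012,0,-0.006,0],[0.024,0,-0.0126,0],[0.039,0,-0.02,0],[0.055,0,-0.026,0],[0.071,0,-0.0314,0],[0.071,0,-0.0314,0]]' 0 22|grep -E 'eef|force'; python3 -m jog '[[0.018,0,-0.0036,0],[0.035,0,-0.0066,0],[0.052,0,-0.0074,0],[0.067,0,-0.008,0],[0.067,0,-0.008,0],[0.067,0,-0.008,0]]'|grep -E 'eef|force'; python3 go.py 0.5005 -0.405 0.1326 -13.1
```

```text
eef_pos: [0.494, -0.4302, 0.1273]
wrist_force: [0.5, -0.2, -1.2]
grip_force: 44.8
eef_pos: [0.5004, -0.4001, 0.1307]
wrist_force: [0.2, -0.2, 0.1]
grip_force: 44.7
t 18.0 p [ 0.5004 -0.4001  0.1307] yaw -13.64 F [ 0.17 -0.21  0.06] grip 0.104 44.7
frac [-0.0096  0.0024 -0.0038] turn -0.0089 rows 0.12685019580100484
```

```bash
python3 snap.py w11; python3 - <<'E'
from h import *
w=[load(n) for n in('w3','w4','w9','w11')]
print('px3 col283 V and width of rod')
H=[cv2.cvtColor(a['p'],cv2.COLOR_RGB2HSV) for a in w]
for r in range(60,372,8):
    o=[]
    for h in H:
        row=h[r,255:315]; m=(row[:,1]>80)&(row[:,2]>70); xs=np.where(m)[0]
        o.append('%3d %3d | %s'%(h[r,283,2],h[r,283,1], f'{255+xs.min()}-{255+xs.max()}' if len(xs) else '   -   '))
    print(r,'   '.join(o))
E
```

```text
px3 col283 V and width of rod
60 201  58 |    -      176 156 | 281-313   153  35 |    -      199  62 |    -   
68 199  59 |    -      172 162 | 267-314   155  36 |    -      196  61 |    -   
76 201  60 |    -      179 155 | 255-314   121  38 |    -      199  56 |    -   
84 197  60 |    -      156 157 | 255-314    64  28 |    -      200  62 |    -   
92 200  56 |    -       73 168 | 255-314   115  69 |    -      194  62 |    -   
100 201  60 |    -       81 142 | 255-314   160  26 |    -      201  61 |    -   
108 116  55 |    -       84 137 | 255-314   157  37 |    -      110  53 |    -   
116 110  56 |    -       68 143 | 255-314   167  37 |    -      107  50 |    -   
124 112  55 |    -       99 121 | 255-314   136 126 | 275-289    95 121 | 275-289
132 115  51 |    -       97 118 | 255-314   138 129 | 275-289    92 125 | 274-289
140 109  51 |    -       98 128 | 255-314   137 130 | 275-290    92 122 | 274-289
148 111  55 |    -       96 122 | 255-314   137 127 | 274-290    96 120 | 274-290
156 106  58 | 295-303    98 122 | 255-314   140 129 | 274-290    95 118 | 274-290
164  62 1
[... 1419 characters left out ...]
272-293    95 126 | 272-292    97 129 | 272-292
308  84 118 | 270-295   102 118 | 272-293    94 127 | 272-292    94 127 | 272-292
316  81 123 | 270-295   104 125 | 271-294    93 123 | 271-294    93 126 | 271-294
324 103 116 | 269-296   101 129 | 270-294    95 121 | 271-294    97 113 | 271-294
332 104 125 | 268-297   101 126 | 270-294    94 122 | 270-298    96 128 | 270-294
340 102 123 | 270-295   104 120 | 270-294    94 122 | 270-299    97 131 | 270-295
348 190  58 |    -      100 122 | 277-288    94 125 | 277-287    96 125 | 277-288
356  28  27 |    -       22  35 |    -       29   9 |    -       34  23 |    -   
364  13  20 |    -       25  20 |    -       22  23 |    -       26  39 |    -
```

The rod is still tilted: the foot rode over the chamfer without catching. I'll go back, enter about 3 mm deeper and take up the slack horizontally first.

```bash
python3 -m jog '[[0,0,-0.03,0],[0,0,-0.06,0],[-0.05,0,-0.06,0],[-0.12,0,-0.06,0],[-0.192,0,-0.06,0],[-0.192,0,-0.039,0],[-0.192,0,-0.039,0],[-0.192,0,-0.039,0],[-0.192,0,-0.039,0]]'|grep -E 'eef|force'; python3 go.py 0.4843 -0.4696 0.1095 -13.1
```

```text
eef_pos: [0.4778, -0.4933, 0.1501]
wrist_force: [0.8, 0.7, -1.5]
grip_force: 44.8
t 18.8 p [ 0.4778 -0.4933  0.1501] yaw -13.67 F [ 0.83  0.7  -1.53] grip 0.105 44.8
frac [0.0491 0.0015 0.0812] turn -0.0095 rows 1.137821405219267
```

```bash
python3 -m jog '[[0.015,0.001,0.025,0],[0.03,0.001,0.05,0],[0.04,0.001,0.066,0],[0.0491,0.001,0.076,0],[0.0491,0.001,0.0812,0],[0.0491,0.001,0.0812,0]]'|grep -E 'eef|force'; python3 -m jog '[[0.004,0,0,0],[0.008,0,0,0],[0.012,0,0,0],[0.012,0,0,0]]'|grep -E 'eef|force'
```

```text
eef_pos: [0.4839, -0.4699, 0.1095]
wrist_force: [-1.4, 0.0, 0.4]
grip_force: 44.8
eef_pos: [0.4847, -0.4666, 0.1108]
wrist_force: [-1.1, -3.8, 1.4]
grip_force: 44.8
```

```bash
python3 -m jog '[[0.008,0,-0.005,0],[0.016,0,-0.01,0],[0.024,0,-0.015,0],[0.033,0,-0.02,0],[0.033,0,-0.02,0]]' 0 20|grep -E 'eef|force'; python3 snap.py w12;  python3 - <<'E'
from h import *
for n in ('w9','w12'):
    h=cv2.cvtColor(load(n)['p'],cv2.COLOR_RGB2HSV)
    print([(r,int(h[r,283,2]),int(h[r,276,2])) for r in range(80,200,8)])
    for r in range(316,356,6):
        row=h[r,255:315]; xs=np.where((row[:,1]>80)&(row[:,2]>70))[0]; print(r,255+xs.min() if len(xs) else 0,255+xs.max() if len(xs) else 0)
E
```

```text
eef_pos: [0.4887, -0.4507, 0.1212]
wrist_force: [-2.7, -4.9, 3.2]
grip_force: 46.2
[(80, 41, 42), (88, 62, 59), (96, 212, 177), (104, 165, 164), (112, 158, 158), (120, 135, 158), (128, 135, 118), (136, 137, 119), (144, 138, 120), (152, 139, 121), (160, 139, 123), (168, 140, 124), (176, 92, 86), (184, 90, 90), (192, 92, 87)]
316 271 294
322 271 294
328 269 294
334 270 299
340 270 299
346 270 298
352 0 0
[(80, 202, 202), (88, 201, 111), (96, 92, 110), (104, 93, 81), (112, 92, 80), (120, 84, 80), (128, 78, 81), (136, 77, 84), (144, 81, 84), (152, 92, 85), (160, 92, 87), (168, 92, 87), (176, 94, 89), (184, 96, 88), (192, 94, 93)]
316 271 294
322 271 294
328 268 295
334 270 294
340 270 295
346 270 295
352 0 0
```

```bash
python3 -m jog '[[0.011,0,-0.004,0],[0.022,0,-0.008,0],[0.032,0,-0.0112,0],[0.044,0,-0.014,0],[0.056,0,-0.016,0],[0.067,0,-0.018,0],[0.067,0,-0.018,0]]'|grep -E 'eef|force'; python3 -m jog '[[0.012,0,-0.001,0],[0.024,0,-0.001,0],[0.036,0,-0.001,0],[0.036,0,0,0],[0.036,0,0,0]]'|grep -E 'eef|force';python3 go.py 0.5005 -0.405 0.1326 -13.1; python3 snap.py w13;  python3 - <<'E'
from h import *
for n in ('w3','w13'):
    h=cv2.cvtColor(load(n)['p'],cv2.COLOR_RGB2HSV)
    for r in range(316,356,4):
        row=h[r,255:315]; xs=np.where((row[:,1]>80)&(row[:,2]>70))[0]; print(n,r,255+xs.min() if len(xs) else 0,255+xs.max() if len(xs) else 0,h[r,283,2])
E
```

```text
eef_pos: [0.4972, -0.4161, 0.1293]
wrist_force: [-1.2, -4.9, 1.2]
grip_force: 46.4
eef_pos: [0.5016, -0.3973, 0.1284]
wrist_force: [-0.7, -2.1, 0.1]
grip_force: 46.1
t 21.1 p [ 0.5016 -0.3973  0.1284] yaw -13.65 F [-0.69 -2.13  0.15] grip 0.104 46.1
frac [-0.0154  0.0015 -0.0085] turn -0.0092 rows 0.2117545483897413
w3 316 270 295 81
w3 320 269 295 82
w3 324 269 296 103
w3 328 268 296 106
w3 332 268 297 104
w3 336 269 296 106
w3 340 270 295 102
w3 344 274 290 105
w3 348 0 0 190
w3 352 0 0 30
w13 316 270 294 81
w13 320 270 295 80
w13 324 269 294 78
w13 328 269 295 83
w13 332 269 295 100
w13 336 268 296 102
w13 340 268 297 102
w13 344 268 297 105
w13 348 277 288 104
w13 352 0 0 20
```

```bash
python3 -m jog '[[-0.006,0,0,0],[-0.012,0,0.004,0],[-0.012,0,0.012,0],[-0.012,0,0.02,0],[-0.012,0,0.02,0]]'|grep -E 'eef|force'; python3 -m jog '[[0,0,0.008,0],[0,0,0.016,0],[0,0,0.022,0],[0,0,0.022,0]]'|grep -E 'eef|force'
```

```text
eef_pos: [0.4993, -0.403, 0.1172]
wrist_force: [-0.4, 1.1, -1.3]
grip_force: 46.1
eef_pos: [0.4996, -0.4035, 0.1067]
wrist_force: [-0.3, 1.0, 0.3]
grip_force: 45.9
```

Descending freely. I'll go to the floor, feel for it, then release.

```bash
python3 -m jog '[[0,0,0.004,0],[0,0,0.007,0],[0,0,0.007,0]]'|grep -E 'eef|force'; python3 -m jog '[[0,0,0.003,0],[0,0,0.006,0],[0,0,0.006,0]]'|grep -E 'eef|force'
```

```text
eef_pos: [0.4999, -0.4038, 0.1039]
wrist_force: [0.0, 2.5, -0.8]
grip_force: 46.0
eef_pos: [0.4998, -0.4039, 0.1009]
wrist_force: [1.3, 2.3, -0.5]
grip_force: 46.0
```

```bash
python3 -m jog '[[0,0,0.003,0],[0,0,0.006,0],[0,0,0.006,0]]'|grep -E 'eef|force'; python3 -m jog '[[0,0,0.003,0],[0,0,0.006,0],[0,0,0.006,0]]'|grep -E 'eef|force'
```

```text
eef_pos: [0.4999, -0.404, 0.098]
wrist_force: [1.5, 2.8, 0.5]
grip_force: 46.2
eef_pos: [0.5003, -0.4048, 0.0977]
wrist_force: [-0.8, 4.5, 16.1]
grip_force: 47.9
```

```bash
python3 -m jog '[[0,0,-0.004,0],[0,0,-0.004,0],[0,0,-0.004,0],[0,0,-0.004,0],[0,0,-0.004,0],[0,0,-0.004,0],[0,0,-0.004,0]]' 0.6|grep -E 'eef|force|grip'; python3 -m jog '[[0,0,-0.03,0],[0,0,-0.08,0],[0,0,-0.15,0],[0,0,-0.22,0],[0,0,-0.3,0],[0,0,-0.36,0],[0,0,-0.36,0],[0,0,-0.36,0]]'|grep -E 'eef|force'; python3 -m jog '[[0.08,0,0,0],[0.14,0,0,0],[0.14,0,0,0],[0.14,0,0,0]]'|grep eef; python3 snap.py w14; python3 snap.py sc14 scene; python3 - <<'E'
from h import *
W,S0,S=load('w14'),load('scene'),load('sc14')
h=cv2.cvtColor(W['p'],cv2.COLOR_RGB2HSV)
q=proj(W,np.array([.4995,-.404,.15])); b=proj(W,np.array([.5,-.4045,.05])); print('exp top',q,'hole',b)
x,y=q.astype(int)
m=((h[...,0]<22)&(h[...,1]>100)&(h[...,2]>150)).astype(np.uint8)
n,l,st,ce=cv2.connectedComponentsWithStats(m)
for i in range(1,n):
    if np.hypot(*(ce[i]-q))<45 and st[i,4]>15: print(st[i],ce[i].round(1),onz(W,ce[i],.15).round(4))
# scene: same region as before?
d=np.abs(S0['p'].astype(int)-S['p']).sum(2); print('scene diff rod',d[135:172,225:255].mean(), d[140:170,236:243].max(1))
print('depth at top',W['d'][y-6:y+7:3,x-6:x+7:3].round(3))
E
```

```text
eef_pos: [0.4996, -0.4044, 0.0969]
wrist_force: [-1.2, -0.7, 0.4]
grip_width: 0.599
grip_force: 0.0
eef_pos: [0.5004, -0.4052, 0.2793]
wrist_force: [-0.1, 0.4, -0.4]
grip_force: 0.0
eef_pos: [0.517, -0.3331, 0.2753]
exp top [282.56357052 282.40829148] hole [283.21248158 244.33396306]
[278 280  10   9  68] [282.8 284.2] [ 0.4993 -0.4059  0.15  ]
scene diff rod 17.635135135135137 [22 46 48 42 55 23 18 25 44 66 66 84 89 80 61 56 57 62 61 74 70 76 64 43
 30 17 27 16 15 21]
depth at top [[0.452 0.297 0.294 0.297 0.451]
 [0.451 0.292 0.288 0.288 0.453]
 [0.455 0.289 0.288 0.287 0.455]
 [0.454 0.29  0.289 0.289 0.455]
 [0.457 0.456 0.29  0.291 0.457]]
```

```bash
python3 - <<'E'
from h import *
for n,u in(('w2',(298,262.9)),('w14',(282.8,284.2))):
    W=load(n); x,y=np.round(u).astype(int); z=float(np.median(W['d'][y-2:y+3,x-2:x+3]))
    o,d=ray(W,u); print(n,(o+z*d).round(4))
from plant import bot; s=bot.sense(); print(s['time_s'],s['wrist_force'])
print(bot.sign_off())
E
```

```text
w2 [ 0.4994 -0.4042  0.1494]
w14 [ 0.4992 -0.4062  0.1494]
24.5833 [-0.14072292 -0.66815338 -0.38243824]
the job is handed in; nothing more can be done
None
```

The drawer popped open through hole a (b and c are blind), the thin dowel is released and back in its own stand with its top at the same height as before (0.1494 m), and the job was handed in at 24.6 s; I don't have the verdict.

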